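Hold the optical cell in the light path

TASK

Pull the drawer of the small white drawer unit all the way open (it has a bar handle), take the blue-stoppered optical cell out with the fingers on its two frosted sides only, never on the clear end windows, and keep it upright. Carry it to the light bench and hold it upright, centred between lamp and sensor, so that the red beam runs squarely through the middle of both clear windows. Finish still holding it there, steady and in the air; do not touch the light bench, leave the orange-stoppered cell in its place and do not disturb anything else.

Things in the scene. Friction and masses are not known exactly. Their poses are not given: they have to be found in the camera images.
- drawer_unit_drawer0 (a joint): opening of the drawer in m: 0 closed (as at the start), up to 0.133 fully open; slides level along the drawer unit's -x with about 1 N of friction and stays where it is left
- drawer_unit: white benchtop drawer unit, 200 deep (x) x 190 wide (y) x 96 high mm, fixed; origin at the centre of its underside; the grey drawer front (-x side) faces roughly the robot. In the drawer a black insert, top 37 mm above the worktop, has two 12 mm deep pockets 72 mm apart along y. Drawer walls reach 74 mm, its front 84 mm up. Fully open, the cells stand 75 mm in front of the unit's roof
- drawer_unit_drawer0_handle (a point): middle of the drawer's steel bar handle: round bar 11 mm thick and 95 mm long, lying level along the unit's y, 58 mm above the worktop; its axis is 35 mm in front of the drawer front, and the gap behind it is 29 mm. Moves with the drawer
- cuvette: optical cell with BLUE stopper, about 35 g, upright in one of the two pockets (1 mm play; origin 25 mm above the worktop). Glass block 18 (x) x 26 (y) x 44 mm high, narrower stopper (12 x 18 x 7 mm) on top; origin at the centre of its underside, z up. x runs from frosted side to frosted side (18 mm grip; along the unit's x in the drawer), y through the two clear end windows
- cuvette_frosted: the two white frosted side plates of that cell, each 26 mm x 44 mm (2.5 mm thick), facing the cell's +x and -x: the only faces the fingers may hold; same origin and axes as cuvette
- cuvette_windows: the clear part of that cell, ending in the two clear windows 13 mm wide x 44 mm high that face the cell's +y and -y, which the fingers must not touch; same origin and axes as cuvette
- cuvette_center (a point): the point of that cell through which the light shall pass: on its centre line, 15 mm above its underside; axes as the cell's
- other_cell: the same kind of cell with an ORANGE stopper, in the other pocket; stays there
- light_bench: light bench, fixed: dark base plate 80 mm (x) x 260 mm (y), with a rail up to 15 mm high; at its +y end a white lamp housing, at its -y end a black sensor housing, both up to 95 mm above the worktop and 42 mm wide in x, with round snouts facing each other; open gap of 100 mm between the snouts. Origin at the centre of its underside
- beam_mid (a point): middle of the red beam, half way between lamp and sensor, 75 mm above the worktop; its y axis runs along the beam (the cell's y axis shall lie along it, either way round), z up
- lab_timer: loose white timer, 62 x 68 x 20 mm, bystander
- petri_dish: loose petri dish, diameter 62 mm, 16 mm high, bystander
- marker: loose white marker with black cap, 124 mm long, 11 mm thick, bystander

How it is judged:
By the outcome, as a careful person would: the job done as asked, in the order asked, and still so for the second after the job is handed in, while the arm keeps its last pose, push and grip.
It also fails if it takes over 58 s, if anything falls off the work surface, if the arm or the gripper's body presses on something with over 40 N, if the wrist force passes 120 N, or if a joint passes its speed limit or range.

ROBOT

A 7-joint arm with a two-finger parallel gripper is mounted at the origin on a cart in front of the work surface, level with it; the furniture and walls round the work are solid. World frame = base frame: x ahead of the robot, y to its left, z up, the work surface at z = 0. Lengths are in m, angles in rad, forces in N, time in s.
With the tool pointing down it reaches from about 0.4 to 0.85 m from the base axis. Payload 10.4 kg.
Tool frame: the origin (TCP) lies between the finger pads; the fingertips stand 14 mm ahead of it and the grasp point (between the pads) lies 5 mm behind it (r.finger_overhang is the z of the fingertips in the tool frame, in m); z points along the fingers, y is the line along which they close (so a half turn about z gives the same grasp; the last joint's range is limited). The gripper opens to 87 mm and grips with 3 to 60 N. Pads are 19 mm wide; open, the fingers measure 117 mm over their backs; the gripper's body (75 mm by 190 mm) begins 51 mm behind the grasp point.
Start: joints at [-1.179, 0.332, -0.065, 1.46, 0.022, 1.35, -0.088], TCP at [0.252, 0.572, 0.237] pointing down, gripper open.
Joint ranges: [-2.6, 2.6], [-0.5, 2.12], [-1.47, 1.34], [0.16, 2.42], [-1.27, 4.41], [0.06, 2.06], [-2.6, 2.6]. Speed limits (rad/s): [2.22, 2.22, 2.79, 2.79, 3.14, 3.14, 3.14].

INTERFACE

Orientations are given as a unit quaternion [x, y, z, w].
In Python, from bench import r, optics gives the robot as it stands.
- The arm moves only by the shell command python3 -m pendant 'ROWS' [FORCE]. ROWS is JSON, a list of rows, each a list of 7 numbers: the closure, from -1 (fully open) to 1 (shut), then the shift along the tool's x, y, z scaled (see below), then the turn, a rotation vector about the tool's x, y, z scaled (see below). In form: [[grip, x, y, z, rx, ry, rz], ...]. A call has 1 to 8 rows; each row is the pose to reach, as a shift and turn from the pose commanded when the call began, along the tool's axes at that moment; what a row does not reach only later rows make up. The controller multiplies each number of a shift by 0.3 m and each number of a turn by 120 degrees. A row lasts 1/8 s, in which the tool goes at most 62.5 mm and 10.7 degrees, less where a joint would pass 70% of its speed; a pose out of reach is approached as far as the arm can. A call with a number of a shift or a turn outside -1 to 1 is refused whole. A call with a gripper value outside its range is refused whole. The fingers move at their own pace and stop on an object; FORCE is the grip in N (left out, the last holds). Time passes only in rows, so rows that repeat a pose let the fingers close. It gives the time, the measured TCP pose, the force, the opening and the grip force at its end, in the units of the state.
- r.read_state(): the state, without advancing time (a new reading comes with each control period).
- optics.camera(name): name is "scene" or "top" or "wrist"; returns a dict with "pixels" (400x640x3 uint8, red, green, blue), "vfov" (degrees; the focal length in pixels is half the picture's height over the tangent of half this angle, whatever the lens; pixels are square), "cx", "cy" (the principal point, pixels), "rvec" (rotation vector, rad) and "tvec" (3), from world to camera coordinates, as OpenCV has them. Camera axes: x right, y down, z forward; pixel columns grow to the right and rows downward; lengths in m; the calibration is good to about 2 mm. A picture is of the moment at which its call begins. There is no depth.
- r.close_job(): hands the job in; it is judged then, once.
The state is a dict: "time": time; "joint_positions": joint angles; "joint_vel": joint speeds; "joint_torque": joint torques, N m; "ee_pos": TCP position; "eef_rot": TCP orientation; "ft_force": force on the tool from outside, world axes, zero at the start; "torque": the same for the moment, N m; "width": finger opening in m; "grip_force": force on a finger pad.
Only numpy, scipy, OpenCV 4.12 (cv2) and the standard library are available. Lean on these libraries where they do the work, as an engineer would, in place of code of your own. Each camera call takes 0.05 s, during which the arm holds its last target. There are 200 camera calls.

## Working session

There is one attempt and no reset: what is moved stays moved. The work goes in short steps, Python scripts to look and compute and a shell command to move; the robot and the scene stay as the last step left them, time stands still between calls to the robot, and variables do not carry over. Pictures are saved under pics/ and viewed, at most 10 in all, crops included, and the job is handed in when it is done.

```bash
ls; mkdir -p pics; python3 - <<'E'
from bench import r, optics
import cv2
for n in ["scene","top"]:
    c=optics.camera(n); cv2.imwrite(f"pics/{n}0.png",c["pixels"][:,:,::-1])
    print(n,c["vfov"],c["cx"],c["cy"],c["rvec"],c["tvec"])
s=r.read_state(); print(s, r.finger_overhang)
E
```

```text
pics
scene 50.362194941753344 315.46109757182603 196.91640838143203 [ 2.05672302 -0.9323755   0.47917156] [-0.41860683  0.28365563  1.00252357]
top 51.050595100283125 328.9981608074857 196.22987610598292 [ 2.19860233 -2.14608654  0.13429587] [-0.07685149  0.52984596  1.25950384]
{'time': 0.1, 'joint_positions': array([-1.17863485,  0.33278238, -0.06469919,  1.4608355 ,  0.02159934,
        1.34988167, -0.0884858 ]), 'joint_vel': array([-0.00149781, -0.00180817, -0.00015517, -0.00061046,  0.00027166,
       -0.0011626 ,  0.00041292]), 'joint_torque': array([ 1.25560637e-03, -6.24541354e+01,  2.46653898e-02, -3.90718853e+01,
       -6.13678806e-02,  3.65566649e-02,  5.67198947e-05]), 'ee_pos': array([0.25173281, 0.57172031, 0.23586032]), 'eef_rot': array([ 2.05881755e-01,  9.78576689e-01, -5.97726983e-04, -9.84743835e-05]), 'ft_force': array([-0.23047449, -0.29495243,  0.36569782]), 'torque': array([ 0.01813497, -0.01972057,  0.0333414 ]), 'grip_force': 0.0, 'width': 0.08711316292485187} 0.014
```

View pics/scene0.png

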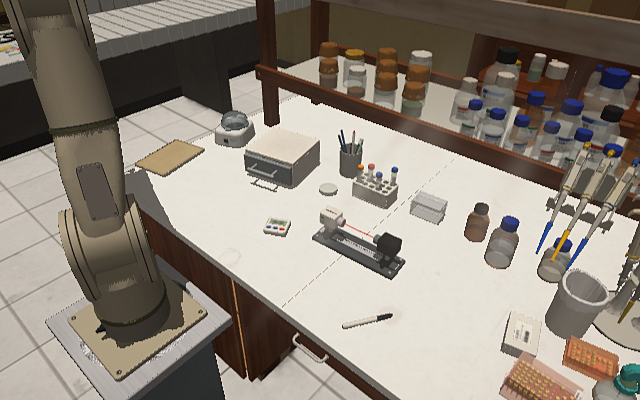

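View pics/top0.png

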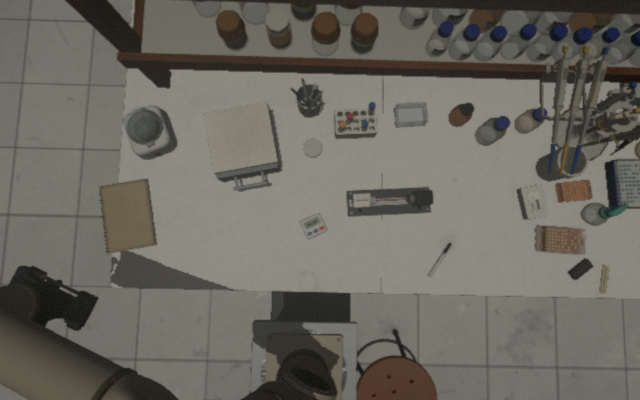

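The scene view shows the drawer unit around (283,158) with its handle at (263,183), and the light bench from (330,215) to (390,250). In the top view the unit roof spans (205–278, 103–178), the handle (234–271, 175–188), and the bench (347–432, 187–215).

```bash
cat > h.py <<'E'
import numpy as np, cv2
from bench import r, optics
from scipy.spatial.transform import Rotation as R
class Cam:
    def __init__(s,n):
        c=optics.camera(n); s.im=c["pixels"]; s.f=200/np.tan(np.radians(c["vfov"]/2))
        s.K=np.array([[s.f,0,c["cx"]],[0,s.f,c["cy"]],[0,0,1]])
        s.R=cv2.Rodrigues(np.array(c["rvec"],float))[0]; s.t=np.array(c["tvec"],float); s.o=-s.R.T@s.t
    def ray(s,p): return s.R.T@np.linalg.inv(s.K)@np.array([p[0],p[1],1.])
    def plane(s,p,z): d=s.ray(p); return s.o+d*(z-s.o[2])/d[2]
    def proj(s,P):
        q=(s.K@(s.R@np.atleast_2d(P).T+s.t[:,None])).T; return q[:,:2]/q[:,2:]
def tri(c1,p1,c2,p2):
    a,b=c1.ray(p1),c2.ray(p2); k=np.linalg.lstsq(np.c_[a,-b],c2.o-c1.o,rcond=None)[0]
    A,B=c1.o+k[0]*a,c2.o+k[1]*b; return (A+B)/2,np.linalg.norm(A-B)
def crop(im,x0,x1,y0,y1,k): return cv2.resize(im[y0:y1,x0:x1],None,fx=k,fy=k,interpolation=cv2.INTER_CUBIC)
E
python3 - <<'E'
from h import *
t=Cam("top"); s=Cam("scene")
M=np.zeros((600,800,3),np.uint8)
def put(c,x,y): M[y:y+c.shape[0],x:x+c.shape[1]]=c
put(crop(t.im,200,290,95,195,4),0,0); put(crop(t.im,340,440,180,220,4),400,0)
put(crop(s.im,310,410,200,285,4),400,180)
put(crop(s.im,240,325,125,195,2),0,420); 
cv2.imwrite("pics/m1.png",M[:,:,::-1])
print(t.o,s.o)
for n,p,z in [("h0",(236,185),.058),("h1",(270,182),.058),("lampc",(360,200),.095),("plateL",(347,202),.0),("plateR",(432,200),.0)]: print(n,t.plane(p,z))
hsv=cv2.cvtColor(t.im,cv2.COLOR_RGB2HSV)
for nm,c in(("top",t),("scene",s)):
    im=c.im.astype(int); m=(im[...,0]-np.maximum(im[...,1],im[...,2])>45)
    n,l,st,ce=cv2.connectedComponentsWithStats(m.astype(np.uint8))
    print(nm,[(st[i].tolist(),ce[i].round(1).tolist()) for i in range(1,n) if 300<ce[i][0]<440 and 170<ce[i][1]<290])
E
```

```text
[ 0.39159254 -0.04657803  1.31052607] [-0.2083687  -0.72328298  0.8331806 ]
h0 [0.55536968 0.21670791 0.058     ]
h1 [0.56708245 0.1150914  0.058     ]
lampc [ 0.51557666 -0.15390664  0.095     ]
plateL [ 0.51792564 -0.12145968  0.        ]
plateR [ 0.53093625 -0.38986253  0.        ]
top [([320, 227, 3, 2, 5], [321.2, 227.6])]
scene [([343, 222, 31, 16, 50], [357.8, 229.8])]
```

View pics/m1.png

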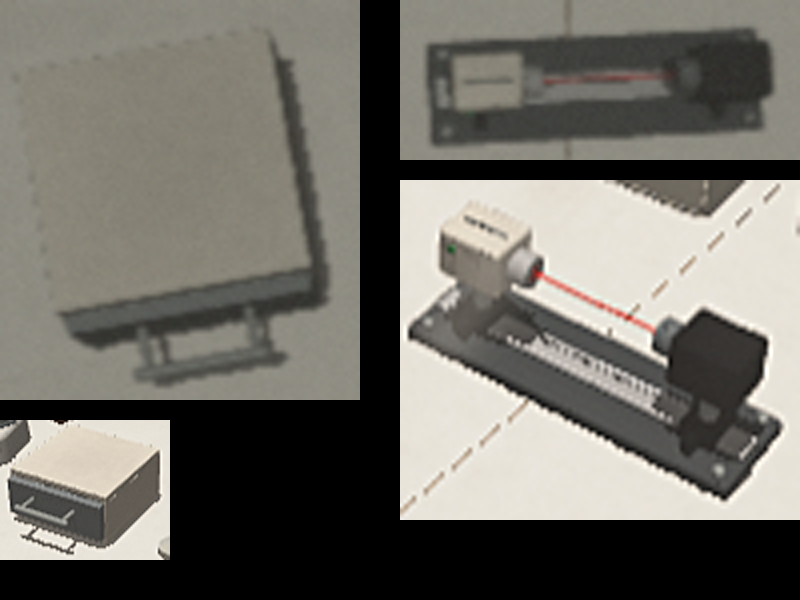

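The montage shows the handle bar at roughly top px (234,189)–(271,184) and the roof corners at (204,114), (267,102), (277,161) and (215,172). The red beam runs between the snouts from (376,200) to (408,199) in the top view and from (343,222) to (374,238) in the scene view.

```bash
python3 - <<'E'
from h import *
t=Cam("top"); s=Cam("scene")
for n,p,z in [("TL",(203.75,113.75),.096),("TR",(267,102.5),.096),("BR",(277.5,161.25),.096),("BL",(215,172.5),.096),("h0",(234.2,189),.058),("h1",(271,184),.058),
 ("p",(347.5,191),.01),("p",(428,187.5),.01),("p",(430.5,212),.01),("p",(348.5,216),.01),("b0",(375.75,200.5),.075),("b1",(408,199),.075),("timer",(313,225),.02),("petri",(312,147),.016)]: print(n,t.plane(p,z).round(4))
# beam: red pixels, line fit per view
def red(c,box,th):
    x0,x1,y0,y1=box; im=c.im.astype(int); w=im[...,0]-np.maximum(im[...,1],im[...,2]); w=np.where(w>th,w,0)[y0:y1,x0:x1]
    ys,xs=np.nonzero(w); k=w[ys,xs]; P=np.c_[xs+x0,ys+y0].astype(np.float32); 
    v=cv2.fitLine(P,cv2.DIST_HUBER,0,.01,.01).ravel(); d=(P-v[2:])@v[:2]; return v[2:]+v[:2]*d.min(),v[2:]+v[:2]*d.max(),len(P)
a=red(t,(370,415,190,206),20); b=red(s,(338,382,215,245),25); print(a,b)
for p in a[:2]: print("top",t.plane(p,.075))
for p in b[:2]: print("scene",s.plane(p,.075))
print("tri",tri(t,a[0],s,b[0]),tri(t,a[1],s,b[1]))
E
```

```text
TL [0.761  0.3141 0.096 ]
TR [0.8008 0.1283 0.096 ]
BR [0.6238 0.0906 0.096 ]
BL [0.5857 0.2716 0.096 ]
h0 [0.5431 0.2215 0.058 ]
h1 [0.5611 0.1119 0.058 ]
p [ 0.5516 -0.1218  0.01  ]
p [ 0.5691 -0.3748  0.01  ]
p [ 0.4921 -0.3824  0.01  ]
p [ 0.4733 -0.1264  0.01  ]
b0 [ 0.5173 -0.2025  0.075 ]
b1 [ 0.5242 -0.2986  0.075 ]
timer [ 0.4424 -0.017   0.02  ]
petri [ 0.6875 -0.0071  0.016 ]
(array([376.0024 , 200.04842], dtype=float32), array([402.98578, 198.71255], dtype=float32), 24) (array([342.7594 , 222.48866], dtype=float32), array([373.24664, 237.49902], dtype=float32), 65)
top [ 0.51865754 -0.20325416  0.075     ]
top [ 0.52465321 -0.2836004   0.075     ]
scene [ 0.52102524 -0.20067065  0.075     ]
scene [ 0.52631159 -0.29854304  0.075     ]
tri (array([ 0.51826886, -0.20278957,  0.07796898]), np.float64(0.00023940094748077937)) (array([ 0.52960439, -0.289952  ,  0.066327  ]), np.float64(0.012069887214475423))
```

```bash
cat >> h.py <<'E'
def goto(x,y,z,yaw,note=""):
    s=r.read_state(); T=R.from_quat(s["eef_rot"]); a=np.radians(yaw)
    G=R.from_matrix(np.array([[-np.sin(a),np.cos(a),0],[np.cos(a),np.sin(a),0],[0,0,-1]]).T)
    sh=T.inv().apply(np.array([x,y,z])-s["ee_pos"])/.3; rv=(T.inv()*G).as_rotvec(degrees=True)/120
    print(note,"t",round(s["time"],2),"tcp",s["ee_pos"].round(4),"w",round(s["width"],4),"rows:",sh.round(4),rv.round(4))
E
python3 - <<'E'
from h import *
goto(.535,.164,.25,12.3)
E
```

```text
t 0.3 tcp [0.2518 0.5719 0.2363] w 0.0871 rows: [-1.4119 -0.864  -0.0453] [-2.000e-04  1.000e-04  4.495e-01]
```

```bash
python3 -m pendant '[[-1,-0.15,-0.1,-0.02,0,0,0.06],[-1,-0.32,-0.2,-0.04,0,0,0.14],[-1,-0.5,-0.3,-0.05,0,0,0.22],[-1,-0.68,-0.41,-0.05,0,0,0.3],[-1,-0.85,-0.52,-0.05,0,0,0.38],[-1,-0.95,-0.59,-0.05,0,0,0.45],[-1,-1,-0.61,-0.05,0,0,0.45]]'; python3 -c "
from h import *
goto(.535,.164,.25,12.3)"
```

```text
time: 1.18
ee_pos: [0.4538, 0.2817, 0.2518]
eef_rot: [0.629, 0.778, 0.0, 0.0]
ft_force: [0.4, 0.1, 0.2]
width: 0.0872
grip_force: 0.0
 t 1.18 tcp [0.4538 0.2817 0.2518] w 0.0872 rows: [-0.4404  0.1825  0.0061] [ 0.0002 -0.0001 -0.0017]
```

```bash
python3 -m pendant '[[-1,-0.15,0.06,0,0,0,0],[-1,-0.3,0.12,0,0,0,0],[-1,-0.44,0.18,0,0,0,0],[-1,-0.44,0.18,0,0,0,0]]'; python3 - <<'E'
from h import *
c=Cam("wrist"); print(c.o,c.f,c.R[2]); cv2.imwrite("pics/w1.png",c.im[:,:,::-1])
E
```

```text
time: 1.68
ee_pos: [0.5349, 0.1637, 0.2514]
eef_rot: [0.628, 0.778, -0.0, 0.0]
ft_force: [-0.3, -0.0, 1.3]
width: 0.0868
grip_force: 0.0
[0.51969523 0.22956089 0.39923663] 282.5070934824594 [ 0.05337882 -0.24278758 -0.96860977]
```

View pics/w1.png

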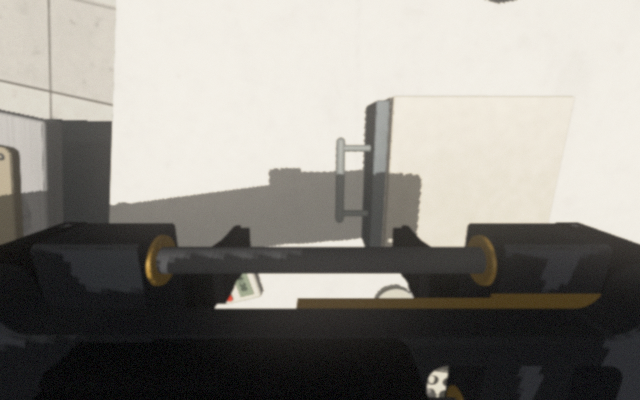

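The wrist view shows the handle bar vertical from (340,138) to (339,222), the drawer front face at x≈367–388, and the roof's front edge running from (393,97) down to (388,240).

```bash
python3 - <<'E'
from h import *
c=Cam("wrist")
g=cv2.cvtColor(c.im,cv2.COLOR_RGB2GRAY)
for y in (160,180,205): print(y,g[y,330:400].tolist())
A=c.plane((340.5,139),.058);B=c.plane((339.5,220),.058); print("bar",A,B,(A+B)/2,np.linalg.norm(A-B),np.degrees(np.arctan2(-(A-B)[0],(A-B)[1])))
C=c.plane((393,97),.096);D=c.plane((388.5,230),.096);E=c.plane((574,97),.096); print("roof",C,D,E,np.degrees(np.arctan2(-(C-D)[0],(C-D)[1])),np.linalg.norm(E-C),np.degrees(np.arctan2((E-C)[1],(E-C)[0])))
E
```

```text
160 [238, 237, 238, 238, 237, 228, 198, 165, 160, 170, 178, 181, 174, 165, 164, 190, 220, 234, 236, 238, 236, 237, 237, 236, 236, 235, 234, 234, 232, 235, 234, 235, 233, 220, 177, 122, 90, 82, 83, 78, 83, 78, 81, 93, 122, 145, 156, 159, 160, 159, 158, 154, 162, 157, 158, 156, 144, 133, 122, 135, 175, 213, 227, 232, 233, 234, 233, 232, 232, 232]
180 [128, 130, 129, 130, 127, 120, 111, 94, 94, 94, 95, 99, 95, 97, 100, 114, 128, 127, 126, 128, 128, 126, 127, 128, 126, 129, 125, 124, 126, 126, 123, 127, 124, 114, 95, 80, 74, 73, 71, 72, 75, 71, 74, 81, 85, 85, 86, 89, 84, 87, 90, 87, 87, 87, 89, 97, 104, 104, 106, 111, 117, 122, 123, 127, 123, 125, 125, 128, 123, 124]
205 [125, 127, 125, 126, 120, 111, 96, 89, 91, 91, 91, 91, 92, 92, 103, 115, 126, 123, 124, 125, 128, 125, 124, 128, 126, 123, 122, 123, 121, 121, 127, 118, 113, 92, 74, 65, 64, 66, 68, 65, 66, 71, 76, 77, 83, 81, 85, 82, 83, 82, 83, 79, 82, 89, 96, 96, 100, 104, 112, 118, 120, 121, 122, 121, 120, 121, 118, 119, 120, 119]
bar [0.5436526  0.22592184 0.058     ] [0.56557767 0.12801968 0.058     ] [0.55461514 0.17697076 0.058     ] 0.10032717033426357 12.623045567076122
roof [0.583174   0.27836622 0.096     ] [0.61751329 0.13988066 0.096     ] [0.76217788 0.3175998  0.096     ] 13.926342474525706 0.18325299955610563 12.362447397749692
```

```bash
python3 -c "
from h import *
goto(.555,.174,.115,12.5)"
```

```text
t 1.77 tcp [0.5331 0.1675 0.2513] w 0.0869 rows: [0.0054 0.0761 0.4541] [-0.0002 -0.0003 -0.0006]
```

```bash
python3 -m pendant '[[0.4,0,0.04,0.1,0,0,0],[0.4,0,0.07,0.25,0,0,0],[0.4,0.005,0.076,0.4,0,0,0],[0.4,0.005,0.076,0.454,0,0,0],[0.4,0.005,0.076,0.454,0,0,0],[0.4,0.005,0.076,0.454,0,0,0]]' 20; python3 - <<'E'
from h import *
c=Cam("wrist"); w=crop(c.im,180,500,40,340,2)
cv2.imwrite("pics/w2.png",w[:,:,::-1])
goto(.555,.174,.115,12.5)
for P in ([.555,.174,.058],[.555,.174,.1]): print(c.proj(P))
E
```

```text
time: 2.52
ee_pos: [0.5562, 0.1732, 0.1173]
eef_rot: [0.627, 0.779, 0.001, 0.0]
ft_force: [1.0, 0.2, -0.5]
width: 0.035
grip_force: 0.0
 t 2.58 tcp [0.5564 0.173  0.1173] w 0.0317 rows: [ 0.0042 -0.0038  0.0078] [ 0.0014 -0.0004 -0.002 ]
[[320.28557036 218.45342249]]
[[320.37540123 238.95758228]]
```

View pics/w2.png

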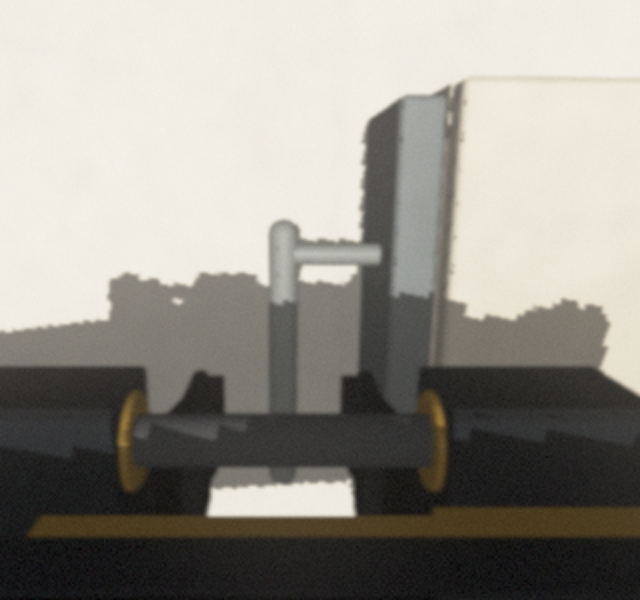

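The crop shows the bar vertical at crop x≈284 (px 322), from y≈152 to 278. It sits midway between the fingers, whose inner edges are at crop x 224 and 342, so the alignment is good.

```bash
python3 - <<'E'
from h import *
c=Cam("wrist")
A=c.plane((322,152),.058);B=c.plane((322,279.5),.058); print("bar",A,B,(A+B)/2,np.linalg.norm(A-B),np.degrees(np.arctan2(-(A-B)[0],(A-B)[1])))
goto(*((A+B)/2)[:2],.054,12.5)
E
```

```text
bar [0.54558159 0.22343933 0.058     ] [0.56753239 0.12323627 0.058     ] [0.55655699 0.1733378  0.058     ] 0.10257919130518356 12.356206074903678
 t 2.62 tcp [0.5563 0.1729 0.1171] w 0.0293 rows: [0.001  0.0007 0.2104] [ 0.0013 -0.0004 -0.0021]
```

```bash
python3 -m pendant '[[0.4,0,0,0.04,0,0,0],[0.4,0,0,0.09,0,0,0],[0.4,0,0,0.14,0,0,0],[0.4,0,0,0.18,0,0,0],[0.4,0,0,0.21,0,0,0],[0.4,0,0,0.21,0,0,0]]' && python3 -m pendant '[[1,0,0,0,0,0,0],[1,0,0,0,0,0,0],[1,0,0,0,0,0,0],[1,0,0,0,0,0,0]]' 20
```

```text
time: 3.38
ee_pos: [0.555, 0.1722, 0.0515]
eef_rot: [0.628, 0.778, -0.001, -0.0]
ft_force: [0.2, -0.3, 0.0]
width: 0.026
grip_force: 0.0
time: 3.88
ee_pos: [0.5558, 0.1725, 0.0528]
eef_rot: [0.628, 0.778, 0.0, 0.0]
ft_force: [-0.1, -0.2, 3.4]
width: 0.0106
grip_force: 20.0
```

```bash
python3 -m pendant '[[1,0,-0.03,0,0,0,0],[1,0,-0.09,0,0,0,0],[1,0,-0.15,0,0,0,0],[1,0,-0.21,0,0,0,0],[1,0,-0.27,0,0,0,0],[1,0,-0.33,0,0,0,0],[1,0,-0.38,0,0,0,0],[1,0,-0.41,0,0,0,0]]' && python3 -m pendant '[[1,0,-0.01,0,0,0,0],[1,0,-0.02,0,0,0,0],[1,0,-0.03,0,0,0,0],[1,0,-0.04,0,0,0,0],[1,0,-0.04,0,0,0,0]]'
```

```text
time: 4.88
ee_pos: [0.4345, 0.1465, 0.0527]
eef_rot: [0.628, 0.779, 0.001, 0.0]
ft_force: [1.3, 0.8, 5.6]
width: 0.0104
grip_force: 20.0
time: 5.5
ee_pos: [0.4266, 0.1448, 0.053]
eef_rot: [0.628, 0.778, 0.004, 0.002]
ft_force: [18.5, 4.9, -13.9]
width: 0.0101
grip_force: 20.0
```

```bash
python3 -m pendant '[[1,0,0.01,0,0,0,0],[0.45,0,0.01,0,0,0,0],[0.45,0,0.01,0,0,0,0],[0.45,0,0.01,0,0,0,0]]' && python3 -m pendant '[[0.45,0,0,-0.05,0,0,0],[0.45,0,0,-0.15,0,0,0],[0.45,0,0,-0.3,0,0,0],[0.2,-0.05,0.1,-0.45,0,0,0],[0,-0.2,0.25,-0.58,0,0,0],[0,-0.28,0.33,-0.6,0,0,0],[0,-0.28,0.33,-0.6,0,0,0]]'; python3 - <<'E'
from h import *
c=Cam("wrist");t=Cam("top")
M=np.zeros((600,640,3),np.uint8); M[:400]=c.im; M[400:600]=cv2.resize(t.im[100:200,150:470],(640,200))
cv2.imwrite("pics/w3.png",M[:,:,::-1])
E
```

```text
time: 6.0
ee_pos: [0.4258, 0.1442, 0.052]
eef_rot: [0.628, 0.778, -0.0, -0.0]
ft_force: [0.4, -0.3, 0.1]
width: 0.0232
grip_force: 0.0
time: 6.88
ee_pos: [0.5431, 0.0806, 0.2342]
eef_rot: [0.629, 0.777, 0.001, 0.001]
ft_force: [-1.0, -0.1, -1.1]
width: 0.043
grip_force: 0.0
```

View pics/w3.png

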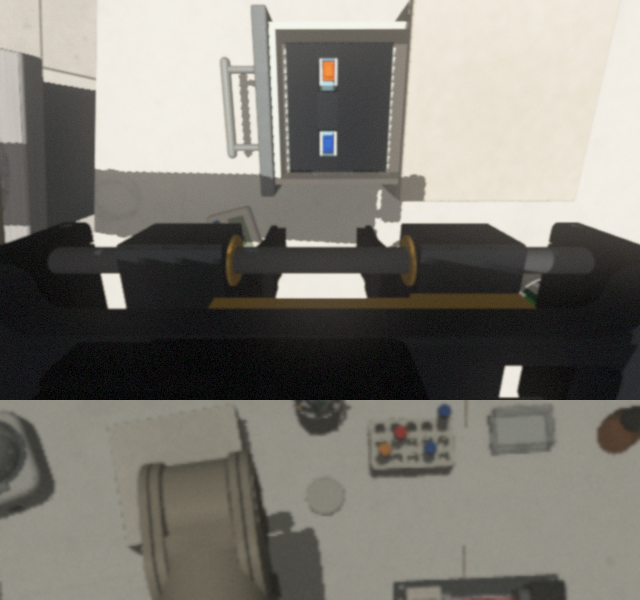

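The wrist view shows the drawer open, with the blue stopper at (328,143) and the orange one at (328,71). The blue cell is in the near (−y) pocket.

```bash
cat >> h.py <<'E'
def blob(im,lo,hi,box):
    h=cv2.inRange(cv2.cvtColor(im,cv2.COLOR_RGB2HSV),lo,hi); m=np.zeros_like(h); x0,x1,y0,y1=box; m[y0:y1,x0:x1]=h[y0:y1,x0:x1]
    n,l,st,ce=cv2.connectedComponentsWithStats(m); i=1+st[1:,4].argmax(); return ce[i],st[i]
E
python3 - <<'E'
from h import *
c=Cam("wrist")
b,sb=blob(c.im,(105,120,80),(130,255,255),(300,360,50,200)); o,so=blob(c.im,(5,120,80),(22,255,255),(300,360,50,200)); print(b,sb,o,so)
# bottom of the top face etc: check
B=c.plane(b,.0755);O=c.plane(o,.0755); d=O-B; print(B,O,np.linalg.norm(d),np.degrees(np.arctan2(-d[0],d[1])))
for y in range(118,162,4): print(y,[tuple(v) for v in c.im[y,318:340:3].tolist()])
goto(*B[:2],.115,12.5)
E
```

```text
[330.41717791 146.88957055] [326 139  10  17 163] [331.02427184  74.04368932] [326  65  11  19 206]
[0.53932749 0.13348101 0.0755    ] [0.52416059 0.20346997 0.0755    ] 0.07161347832583806 12.227179544406276
118 [(69, 71, 70), (72, 74, 71), (70, 71, 73), (69, 69, 71), (71, 73, 75), (70, 71, 72), (68, 70, 72), (68, 69, 71)]
122 [(68, 69, 69), (71, 73, 72), (71, 72, 73), (68, 69, 70), (68, 67, 70), (71, 69, 73), (70, 67, 70), (65, 65, 67)]
126 [(67, 70, 68), (72, 72, 73), (71, 71, 72), (72, 73, 74), (67, 68, 67), (71, 70, 73), (70, 70, 68), (67, 67, 70)]
130 [(67, 67, 68), (72, 71, 73), (71, 71, 73), (70, 71, 75), (68, 71, 71), (68, 70, 69), (67, 68, 69), (64, 65, 67)]
134 [(65, 67, 66), (77, 77, 76), (132, 138, 137), (122, 145, 152), (122, 144, 147), (120, 143, 148), (118, 127, 126), (92, 89, 89)]
138 [(67, 65, 67), (112, 110, 106), (201, 211, 212), (136, 167, 193), (134, 165, 195), (130, 163, 192), (151, 157, 160), (139, 139, 135)]
142 [(67, 69, 69), (116, 114, 111), (189, 197, 203), (63, 105, 191), (59, 106, 194), (62, 107, 198), (142, 149, 176), (139, 137, 133)]
146 [(66, 67, 68), (120, 120, 116), (188, 197, 202), (64, 106, 193), (64, 115, 211), (56, 104, 198), (146, 154, 177), (130, 129, 124)]
150 [(65, 64, 65), (111, 110, 108), (187, 193, 197), (60, 104, 193), (61, 112, 206), (56, 104, 199), (152, 159, 183), (128, 129, 125)]
154 [(66, 65, 66), (117, 117, 113), (187, 192, 195), (61, 102, 180), (59, 100, 181), (55, 96, 176), (167, 172, 187), (121, 121, 116)]
158 [(64, 65, 66), (109, 110, 107), (169, 175, 170), (122, 146, 148), (123, 146, 151), (126, 147, 152), (159, 168, 165), (106, 106, 102)]
 t 7.03 tcp [0.5402 0.0838 0.2324] w 0.0433 rows: [0.1621 0.0327 0.3914] [-0.0003 -0.0002 -0.0019]
```

```bash
python3 -m pendant '[[0,0.05,0.01,0.06,0,0,0],[0,0.11,0.02,0.15,0,0,0],[0,0.15,0.03,0.25,0,0,0],[0,0.162,0.032,0.32,0,0,0],[0,0.162,0.032,0.34,0,0,0],[0,0.162,0.032,0.34,0,0,0],[0,0.162,0.032,0.34,0,0,0],[0,0.162,0.032,0.34,0,0,0]]'; python3 - <<'E'
from h import *
c=Cam("wrist"); w=crop(c.im,200,440,80,340,2)
cv2.imwrite("pics/w4.png",w[:,:,::-1])
b,sb=blob(c.im,(105,120,60),(130,255,255),(240,400,150,330)); B=c.plane(b,.076); print(b,sb,B)
goto(.5393,.1335,.056,12.3)
E
```

```text
time: 8.02
ee_pos: [0.5404, 0.1329, 0.1311]
eef_rot: [0.628, 0.778, 0.001, 0.0]
ft_force: [-0.0, 0.3, 0.6]
width: 0.0431
grip_force: 0.0
[320.54452055 219.        ] [314 209  14  21 292] [0.53907684 0.13458199 0.076     ]
 t 8.07 tcp [0.5403 0.1328 0.131 ] w 0.0436 rows: [ 0.0028 -0.0031  0.2499] [ 0.0005 -0.0002 -0.0007]
```

View pics/w4.png

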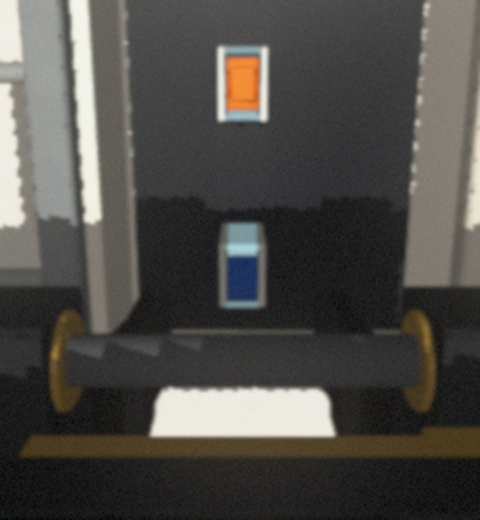

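The blue cell sits at crop (242,275), centred between the fingers, with the orange cell behind it at (242,83). The blue position of (0.539, 0.134) agrees with the earlier fix to about 1 mm, so I'll descend.

```bash
python3 -m pendant '[[0,0.004,-0.003,0.04,0,0,0],[0,0.004,-0.003,0.1,0,0,0],[0,0.004,-0.003,0.16,0,0,0],[0,0.004,-0.003,0.2,0,0,0],[0,0.004,-0.003,0.23,0,0,0],[0,0.004,-0.003,0.246,0,0,0],[0,0.004,-0.003,0.246,0,0,0],[0,0.004,-0.003,0.246,0,0,0]]'; python3 -c "
from h import *
goto(.5391,.134,.057,12.3)"
```

```text
time: 9.07
ee_pos: [0.5392, 0.1339, 0.057]
eef_rot: [0.628, 0.778, 0.0, 0.0]
ft_force: [-0.4, 0.0, 0.1]
width: 0.0437
grip_force: 0.0
 t 9.07 tcp [0.5392 0.1339 0.057 ] w 0.0437 rows: [ 0.0003 -0.0004  0.    ] [ 0.0004 -0.0001 -0.0006]
```

```bash
python3 -m pendant '[[0.3,0,0,0,0,0,0],[0.45,0,0,0,0,0,0],[0.5,0,0,0,0,0,0],[1,0,0,0,0,0,0],[1,0,0,0,0,0,0],[1,0,0,0,0,0,0]]' 12 && python3 -m pendant '[[1,0,0,-0.02,0,0,0],[1,0,0,-0.06,0,0,0],[1,0,0,-0.12,0,0,0],[1,0,0,-0.2,0,0,0],[1,0,0,-0.3,0,0,0],[1,0,0,-0.4,0,0,0],[1,0,0,-0.45,0,0,0],[1,0,0,-0.45,0,0,0]]';  python3 -c "
from h import *
goto(.522,-.10,.21,4)"
```

```text
time: 9.82
ee_pos: [0.539, 0.1338, 0.0566]
eef_rot: [0.628, 0.778, 0.0, 0.0]
ft_force: [0.7, 1.4, 0.4]
width: 0.0181
grip_force: 12.0
time: 10.82
ee_pos: [0.5392, 0.1339, 0.1926]
eef_rot: [0.628, 0.778, 0.001, 0.0]
ft_force: [-0.0, 0.1, -1.2]
width: 0.0176
grip_force: 12.0
 t 10.82 tcp [0.5392 0.1339 0.1926] w 0.0176 rows: [-0.7498 -0.2214 -0.0588] [ 0.0008 -0.0004  0.0686]
```

```bash
python3 -m pendant '[[1,-0.06,-0.02,-0.02,0,0,0.01],[1,-0.17,-0.05,-0.06,0,0,0.03],[1,-0.3,-0.09,-0.1,0,0,0.045],[1,-0.43,-0.13,-0.12,0,0,0.068],[1,-0.56,-0.17,-0.12,0,0,0.068],[1,-0.67,-0.2,-0.12,0,0,0.068],[1,-0.74,-0.22,-0.12,0,0,0.068],[1,-0.75,-0.22,-0.12,0,0,0.068]]';  python3 -c "
from h import *
goto(.53,-.37,.23,4)"
```

```text
time: 11.82
ee_pos: [0.5209, -0.104, 0.2279]
eef_rot: [0.684, 0.73, -0.0, 0.0]
ft_force: [0.5, -0.5, -0.5]
width: 0.018
grip_force: 12.0
 t 11.82 tcp [ 0.5209 -0.104   0.2279] w 0.018 rows: [-0.8869 -0.0267 -0.0069] [-0.      0.0001 -0.0026]
```

```bash
python3 -m pendant '[[1,-0.08,-0.005,0,0,0,0],[1,-0.2,-0.01,0,0,0,0],[1,-0.34,-0.01,0,0,0,0],[1,-0.5,-0.02,0,0,0,0],[1,-0.65,-0.02,0,0,0,0],[1,-0.77,-0.025,0,0,0,0],[1,-0.87,-0.025,0,0,0,0],[1,-0.89,-0.025,0,0,0,0]]' && python3 -m pendant '[[1,0,0,0,0,0,0],[1,0,0,0,0,0,0],[1,0,0,0,0,0,0]]';  python3 - <<'E'
from h import *
c=Cam("wrist"); cv2.imwrite("pics/w5.png",c.im[:,:,::-1]); print(c.o)
im=c.im.astype(int); w=im[...,0]-np.maximum(im[...,1],im[...,2]); m=w>30; n,l,st,ce=cv2.connectedComponentsWithStats(m.astype(np.uint8))
print([(st[i].tolist(),ce[i].round(1).tolist()) for i in range(1,n) if st[i][4]>8])
E
```

```text
time: 12.82
ee_pos: [0.5324, -0.369, 0.2272]
eef_rot: [0.683, 0.731, -0.001, -0.0]
ft_force: [0.2, 0.0, -0.2]
width: 0.0177
grip_force: 12.0
time: 13.2
ee_pos: [0.534, -0.3658, 0.2277]
eef_rot: [0.681, 0.732, 0.0, -0.0]
ft_force: [0.1, 0.2, -0.5]
width: 0.0178
grip_force: 12.0
[ 0.52806382 -0.29885192  0.37560104]
[([314, 20, 11, 112, 533], [319.1, 71.5]), ([0, 49, 78, 137, 8352], [33.2, 122.6]), ([483, 274, 33, 10, 212], [498.5, 278.1])]
```

View pics/w5.png

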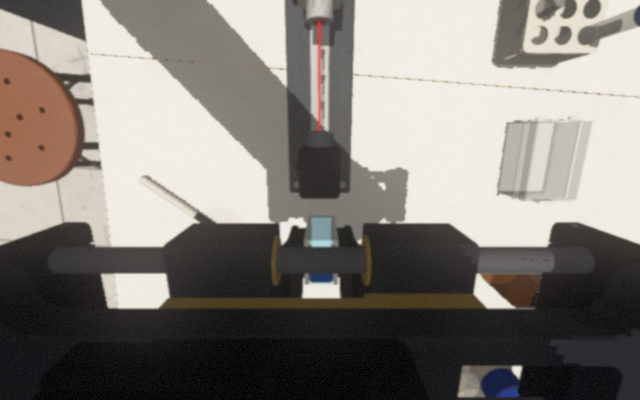

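The wrist view shows the beam vertical at x≈320 from y≈20 (lamp snout) to y≈132 (sensor snout). The held cell is visible between the fingers at (321,245).

```bash
python3 - <<'E'
from h import *
c=Cam("wrist"); im=c.im.astype(int); w=im[...,0]-np.maximum(im[...,1],im[...,2]); 
P=[]
for y in range(10,140):
    row=np.where(w[y,305:335]>30,w[y,305:335],0)
    if row.sum(): P.append((305+(row*np.arange(30)).sum()/row.sum(),y,row.sum(),(row>0).sum()))
P=np.array(P); print(P[::9].round(1).tolist(),P[[0,-1],1])
v=cv2.fitLine(P[(P[:,1]>30)&(P[:,1]<125),:2].astype(np.float32),cv2.DIST_HUBER,0,.01,.01).ravel()
at=lambda y:(v[2]+v[0]/v[1]*(y-v[3]),y)
A=c.plane(at(P[0,1]-.5),.075);B=c.plane(at(P[-1,1]+.5),.075);d=A-B
print(A,B,(A+B)/2,np.linalg.norm(d),np.degrees(np.arctan2(-d[0],d[1])))
for k in [(290,190),(351,190)]: print(c.plane(k,.01))
t=Cam("top")
s=r.read_state();print(s["ee_pos"],R.from_quat(s["eef_rot"]).as_matrix()[:,1])
E
```

```text
[[318.7, 20.0, 444.0, 11.0], [319.0, 29.0, 424.0, 5.0], [319.0, 38.0, 420.0, 5.0], [319.2, 47.0, 324.0, 4.0], [319.4, 56.0, 334.0, 4.0], [319.3, 65.0, 304.0, 4.0], [319.3, 74.0, 308.0, 4.0], [319.3, 83.0, 326.0, 4.0], [319.3, 92.0, 307.0, 4.0], [319.3, 101.0, 324.0, 4.0], [319.3, 110.0, 318.0, 4.0], [319.0, 119.0, 354.0, 5.0], [319.0, 128.0, 415.0, 5.0]] [ 20. 130.]
[ 0.51946979 -0.19889947  0.075     ] [ 0.52687322 -0.30017465  0.075     ] [ 0.52317151 -0.24953706  0.075     ] 0.10154541821583112 4.181009136122787
[ 0.49340335 -0.37932165  0.01      ]
[ 0.57382304 -0.37347036  0.01      ]
[ 0.5337481  -0.36637887  0.22761305] [9.97424156e-01 7.17285975e-02 2.48015956e-04]
```

```bash
python3 -c "
from h import *
goto(.523,-.2497,.17,4.1)"
```

```text
t 13.35 tcp [ 0.5337 -0.3664  0.2276] w 0.018 rows: [ 0.3904 -0.0079  0.1922] [ 0.0001 -0.0001  0.0001]
```

```bash
python3 -m pendant '[[1,0.05,0,0,0,0,0],[1,0.13,-0.003,0,0,0,0],[1,0.22,-0.005,0,0,0,0],[1,0.31,-0.007,0,0,0,0],[1,0.37,-0.008,0.04,0,0,0],[1,0.39,-0.008,0.1,0,0,0],[1,0.39,-0.008,0.15,0,0,0],[1,0.39,-0.008,0.19,0,0,0]]' && python3 -m pendant '[[1,0,0,0,0,0,0],[1,0,0,0,0,0,0],[1,0,0,0,0,0,0],[1,0,0,0,0,0,0],[1,0,0,0,0,0,0]]'; python3 - <<'E'
from h import *
c=Cam("wrist"); s=Cam("scene")
M=np.zeros((600,640,3),np.uint8); M[:300]=cv2.resize(c.im[130:280,160:480],(640,300)); M[300:600]=cv2.resize(s.im[150:290,210:510],(640,300))
cv2.imwrite("pics/w6.png",M[:,:,::-1])
goto(.523,-.2497,.0917,4.1)
E
```

```text
time: 14.35
ee_pos: [0.5224, -0.251, 0.1693]
eef_rot: [0.682, 0.731, -0.0, -0.0]
ft_force: [0.6, -0.7, -0.8]
width: 0.018
grip_force: 12.0
time: 14.98
ee_pos: [0.5229, -0.2504, 0.1707]
eef_rot: [0.682, 0.732, 0.0, 0.0]
ft_force: [0.1, -0.3, -0.1]
width: 0.0183
grip_force: 12.0
 t 15.07 tcp [ 0.5229 -0.2504  0.1706] w 0.0177 rows: [0.0022 0.0004 0.263 ] [ 0.0001 -0.     -0.0002]
```

View pics/w6.png

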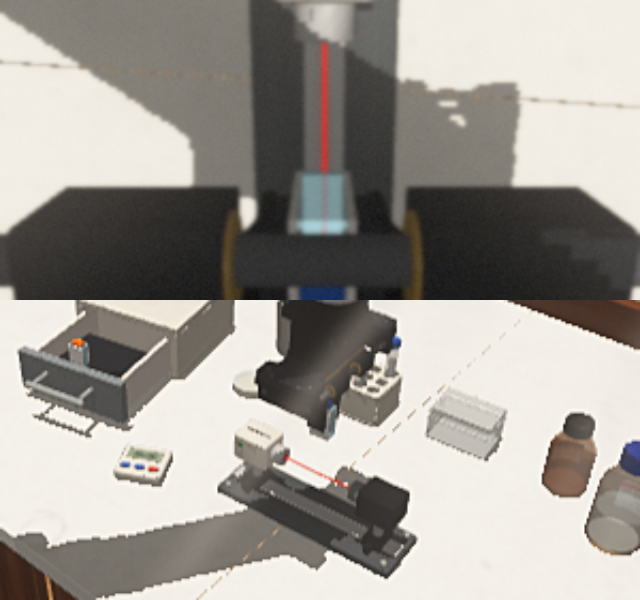

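The upper panel shows the beam at panel x≈324 lining up with the held cell, whose +y window spans panel x 298–347 and y 173–222. The lower panel shows the drawer open with the orange cell still in place, and the held cell upright above the beam. I'll check the cell's pose in the hand against the predicted window corners.

```bash
python3 - <<'E'
from h import *
c=Cam("wrist"); s=r.read_state(); T=R.from_quat(s["eef_rot"]).as_matrix(); p=s["ee_pos"]
for z in (.0317,-.0123):
    print(z,c.proj([p+T@[.013,y,z] for y in (-.009,.009,-.0065,.0065)]).round(1).tolist())
b,sb=blob(c.im,(105,120,40),(130,255,255),(280,360,260,300)); print(b,sb)
g=c.im.astype(int)
print("col 321 rows 205..250",[(y,*g[y,318].tolist()) for y in range(208,250,1)])
print("row 235",[(x,*g[235,x].tolist()) for x in range(300,342)][::1])
E
```

```text
0.0317 [[308.5, 213.8], [335.6, 213.8], [312.3, 213.8], [331.9, 213.8]]
-0.0123 [[304.9, 238.6], [340.1, 238.6], [309.8, 238.6], [335.2, 238.6]]
[320.72625698 277.2122905 ] [310 273  22   9 179]
col 321 rows 205..250 [(208, 98, 95, 92), (209, 99, 95, 93), (210, 100, 96, 93), (211, 98, 96, 91), (212, 98, 97, 95), (213, 100, 98, 93), (214, 97, 95, 95), (215, 92, 96, 96), (216, 89, 103, 105), (217, 104, 125, 128), (218, 118, 144, 148), (219, 123, 149, 154), (220, 126, 154, 157), (221, 125, 149, 154), (222, 123, 151, 156), (223, 122, 152, 155), (224, 125, 153, 156), (225, 122, 149, 155), (226, 124, 151, 156), (227, 123, 150, 155), (228, 123, 150, 155), (229, 124, 151, 157), (230, 123, 151, 155), (231, 124, 151, 158), (232, 121, 148, 156), (233, 120, 149, 155), (234, 124, 151, 157), (235, 121, 150, 155), (236, 124, 151, 157), (237, 119, 146, 152), (238, 125, 153, 158), (239, 134, 165, 170), (240, 150, 186, 189), (241, 165, 203, 209), (242, 169, 210, 216), (243, 169, 206, 214), (244, 168, 204, 212), (245, 155, 189, 195), (246, 125, 151, 154), (247, 82, 95, 98), (248, 49, 53, 54), (249, 47,
[... 179 characters left out ...]
, 94, 91), (309, 84, 90, 90), (310, 88, 98, 101), (311, 100, 120, 124), (312, 114, 138, 143), (313, 123, 150, 155), (314, 122, 149, 157), (315, 123, 152, 157), (316, 125, 152, 157), (317, 124, 151, 157), (318, 121, 150, 155), (319, 123, 149, 154), (320, 125, 142, 147), (321, 128, 132, 138), (322, 133, 134, 135), (323, 129, 140, 143), (324, 124, 145, 150), (325, 127, 153, 157), (326, 123, 152, 155), (327, 124, 152, 155), (328, 122, 151, 153), (329, 120, 149, 152), (330, 110, 134, 137), (331, 95, 115, 116), (332, 89, 98, 98), (333, 89, 92, 91), (334, 97, 95, 90), (335, 96, 93, 90), (336, 88, 87, 82), (337, 74, 74, 69), (338, 51, 49, 47), (339, 28, 29, 28), (340, 31, 31, 32), (341, 28, 29, 26)]
```

```bash
python3 -m pendant '[[1,0,0,0.03,0,0,0],[1,0.001,0,0.07,0,0,0],[1,0.002,0,0.12,0,0,0],[1,0.002,0,0.17,0,0,0],[1,0.002,0,0.21,0,0,0],[1,0.002,0,0.24,0,0,0],[1,0.002,0,0.262,0,0,0],[1,0.002,0,0.262,0,0,0]]' && python3 -m pendant '[[1,0,0,0,0,0,0],[1,0,0,0,0,0,0],[1,0,0,0,0,0,0],[1,0,0,0,0,0,0],[1,0,0,0,0,0,0]]'; python3 - <<'E'
from h import *
c=Cam("wrist"); s=Cam("scene"); t=Cam("top")
M=np.zeros((600,700,3),np.uint8); M[:300,:400]=crop(c.im,270,370,180,255,4); M[300:600,:400]=crop(s.im,330,397,205,255,6)[:300,:400]; M[:300,400:]=crop(t.im,345,420,160,235,4)
cv2.imwrite("pics/w7.png",M[:,:,::-1])
goto(.523,-.2497,.0917,4.1)
E
```

```text
time: 16.12
ee_pos: [0.5227, -0.2497, 0.0916]
eef_rot: [0.682, 0.732, -0.0, -0.0]
ft_force: [0.4, -1.0, 0.7]
width: 0.0179
grip_force: 12.0
time: 16.75
ee_pos: [0.5228, -0.2498, 0.0919]
eef_rot: [0.682, 0.732, 0.0, -0.0]
ft_force: [0.7, -0.0, -0.7]
width: 0.018
grip_force: 12.0
 t 16.9 tcp [ 0.5228 -0.2498  0.0919] w 0.018 rows: [0.0003 0.0006 0.0008] [ 0.     -0.     -0.0002]
```

View pics/w7.png

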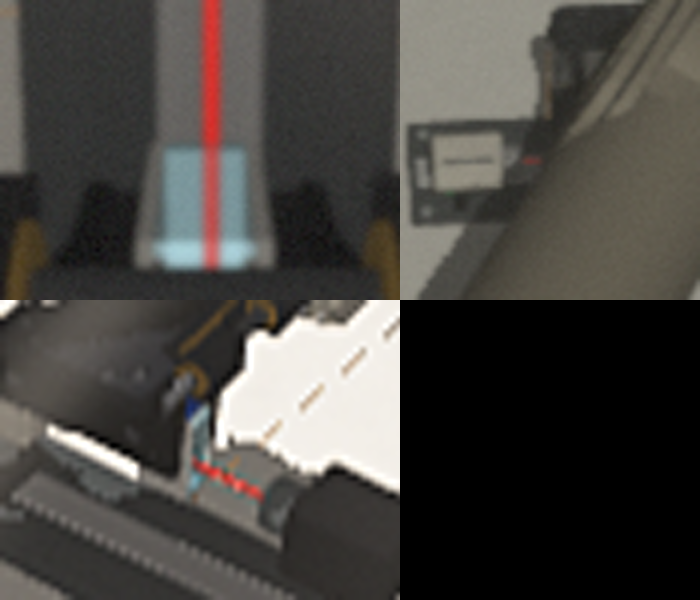

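The wrist panel shows the beam through the window at crop x≈211, while the window spans 163–247 (mid 205), so the cell needs to move about 0.8 mm toward +x. The scene panel shows the cell upright in the gap, with the beam leaving the −y window about a third of the way up. Next I'll check the window edges and tilt against the image taken before the grasp.

```bash
python3 - <<'E'
from h import *
c=Cam("wrist"); s=r.read_state(); T=R.from_quat(s["eef_rot"]).as_matrix(); p=s["ee_pos"]
Rc=c.R@T; tc=c.t+c.R@p   # tool->cam
def pj(q): v=c.K@(Rc@np.array(q)+tc); return (v[:2]/v[2]).round(1)
def edges(g,lo,hi,sc=1,off=0):
    d=np.abs(np.gradient(cv2.GaussianBlur(g.astype(np.float32).reshape(-1,1),(1,3),0).ravel()))
    return [(round(off+(i+.5)/sc-.5,1),round(float(d[i]),1)) for i in range(lo,hi) if d[i]>=d[max(0,i-2):i+3].max() and d[i]>3]
g=c.im[:,:,1]; print("now edges col",edges(g[:,313:318].mean(1),200,260)); 
for r_ in (222,230,236): print("row",r_,edges(g[r_-1:r_+2].mean(0),296,346))
im=c.im.astype(int); w=im[...,0]-np.maximum(im[...,1],im[...,2])
print("beam cols",[(y,round(305+(np.clip(w[y,305:335]-20,0,None)*np.arange(30)).sum()/np.clip(w[y,305:335]-20,0,None).sum(),2)) for y in (190,200,210,222,230,236)])
for z in (.0317,.0167,-.0123): print("pred",z,pj([.013,-.0065,z]),pj([.013,.0065,z]))
# w4: cell upright in pocket, TCP (.5403,.1328,.131), cell (.5391,.134)
k=cv2.imread("pics/w4.png")[:,:,1]; print("w4 edges",edges(k[:,236:246].mean(1),200,320,2,80))
a=np.radians(12.3); dx=(.134-.1328)*np.cos(a)-(.5391-.5403)*np.sin(a)
for z in (.037,.069): print("w4 pred",z,pj([dx+.013,0,.131-z]))
for x in (.009,-.009): print("stopper",pj([dx+x,0,.131-.076]))
print("hole edge",pj([dx+.014,0,.131-.037]))
E
```

```text
now edges col [(217.0, 16.5), (240.0, 16.9), (247.0, 42.9)]
row 222 [(306.0, 11.7), (311.0, 16.5), (320.0, 19.0), (325.0, 19.2), (331.0, 15.8), (335.0, 12.4)]
row 230 [(305.0, 16.9), (311.0, 17.2), (320.0, 19.3), (325.0, 19.2), (331.0, 15.9), (336.0, 17.2)]
row 236 [(304.0, 18.2), (311.0, 17.0), (320.0, 18.3), (325.0, 20.0), (331.0, 16.0), (338.0, 17.8)]
beam cols [(190, np.float64(322.47)), (200, np.float64(322.47)), (210, np.float64(322.43)), (222, np.float64(322.46)), (230, np.float64(322.45)), (236, np.float64(322.44))]
pred 0.0317 [312.3 213.8] [331.9 213.8]
pred 0.0167 [311.6 220.9] [332.8 220.9]
pred -0.0123 [309.8 238.7] [335.2 238.7]
w4 edges [(185.2, 4.7), (190.8, 22.1), (201.8, 11.2), (207.8, 26.0), (230.2, 19.3), (233.8, 21.1)]
w4 pred 0.037 [321.7 191.7]
w4 pred 0.069 [321.9 200.6]
stopper [321.9 208.1]
stopper [321.9 230.8]
hole edge [321.7 190.5]
```

The cell sits about 0.9 mm to −x of the beam and roughly 1 mm to −y, so I'll nudge both by +0.003 and recheck.

```bash
python3 -m pendant '[[1,0.0015,0.0015,0,0,0,0],[1,0.003,0.003,0.001,0,0,0],[1,0.003,0.003,0.001,0,0,0],[1,0.003,0.003,0.001,0,0,0],[1,0.003,0.003,0.001,0,0,0],[1,0.003,0.003,0.001,0,0,0],[1,0.003,0.003,0.001,0,0,0],[1,0.003,0.003,0.001,0,0,0]]'; python3 - <<'E'
from h import *
c=Cam("wrist"); s=Cam("scene"); st=r.read_state(); T=R.from_quat(st["eef_rot"]).as_matrix(); p=st["ee_pos"]; print(p,st["joint_vel"].round(3),np.degrees(np.arccos(-T[2,2])))
g=c.im[:,:,1]
for r_ in (222,230,236):
    q=cv2.GaussianBlur(g[r_-1:r_+2].mean(0).astype(np.float32).reshape(1,-1),(3,1),0).ravel(); d=np.abs(np.gradient(q))
    f=lambda a,b:(d[a:b]*np.arange(a,b)).sum()/d[a:b].sum()
    w=c.im.astype(int); w=np.clip(w[r_,305:340,0]-w[r_,305:340,1:].max(1)-20,0,None)
    print(r_,"window",round(f(308,315),2),round(f(328,334),2),"beam",round(305+(w*np.arange(35)).sum()/w.sum(),2))
print("scene pred: -y face bottom, beam exit, face top",s.proj([p+T@[-.013,0,z] for z in (.0317,.0167,-.0123)]).round(1).tolist())
print("-y face bottom corners",s.proj([p+T@[-.013,y,.0317] for y in(-.009,.009)]).round(1).tolist())
im=s.im.astype(int); w=im[...,0]-im[...,1:].max(2); ys,xs=np.nonzero(w[215:245,335:385]>25); print("red x0",xs.min()+335,ys[xs==xs.min()]+215,"x1",xs.max()+335,ys[xs==xs.max()]+215)
for y in range(219,242): print(y,[tuple(v) for v in s.im[y,358:370:1].tolist()][:8])
E
```

```text
time: 17.95
ee_pos: [0.5236, -0.2488, 0.0916]
eef_rot: [0.682, 0.732, 0.0, -0.0]
ft_force: [0.1, -0.2, -0.2]
width: 0.0179
grip_force: 12.0
[ 0.52366262 -0.24880758  0.09160654] [ 0.002 -0.     0.001  0.     0.     0.003 -0.001] 0.006017409078077435
222 window 310.42 330.77 beam 320.88
230 window 310.83 330.67 beam 320.88
236 window 311.13 330.59 beam 320.89
scene pred: -y face bottom, beam exit, face top [[361.1, 235.9], [361.5, 231.7], [362.4, 223.4]]
-y face bottom corners [[359.4, 237.6], [362.9, 234.1]]
red x0 361 [231] x1 375 [226]
219 [(52, 50, 51), (107, 106, 106), (94, 91, 91), (72, 70, 70), (64, 57, 47), (103, 79, 42), (50, 46, 36), (32, 31, 32)]
220 [(90, 86, 87), (97, 95, 94), (70, 69, 66), (47, 47, 48), (59, 49, 32), (74, 58, 36), (36, 35, 34), (25, 24, 24)]
221 [(99, 97, 98), (73, 72, 69), (45, 43, 39), (35, 46, 82), (39, 46, 75), (31, 35, 46), (29, 26, 25), (24, 22, 18)]
222 [(74, 72, 72), (46, 43, 40), (36, 32, 27), (34, 51, 101), (31, 45, 96), (78, 79, 87), (118, 122, 116), (42, 38, 33)]
223 [(47, 45, 45), (37, 34, 30), (33, 32, 34), (30, 46, 101), (77, 80, 100), (14
[... 1644 characters left out ...]
00, 127, 133), (95, 112, 115), (255, 247, 234), (111, 105, 98), (115, 112, 106)]
237 [(107, 104, 98), (98, 95, 89), (156, 148, 139), (94, 103, 104), (101, 88, 73), (230, 220, 209), (111, 106, 99), (117, 112, 106)]
238 [(44, 43, 43), (57, 56, 54), (113, 108, 103), (89, 88, 85), (100, 85, 73), (123, 117, 110), (121, 115, 107), (121, 116, 109)]
239 [(48, 47, 45), (45, 45, 44), (46, 44, 42), (60, 58, 57), (68, 66, 63), (92, 88, 84), (111, 106, 101), (128, 122, 114)]
240 [(52, 50, 49), (51, 51, 49), (50, 49, 47), (48, 48, 47), (46, 45, 44), (52, 50, 48), (69, 67, 64), (92, 89, 83)]
241 [(53, 51, 49), (53, 52, 51), (51, 49, 48), (52, 50, 49), (50, 50, 49), (50, 49, 47), (47, 48, 47), (51, 50, 47)]
```

```bash
python3 -c "
from bench import r
s=r.read_state(); print(s['time'],s['ee_pos'],s['ft_force'],s['grip_force']); print(r.close_job())"
```

```text
18.05 [ 0.52366262 -0.24880758  0.09160654] [-0.36196492  0.01883599  0.06374737] 11.999942088514217
the job is handed in; nothing more can be done
None
```

I pulled the drawer fully open and handed the job in at 18 s with the blue cell held still in the gap by its frosted sides; the beam is within about 0.2 mm of the window centre sideways, its height fits to 1–2 mm, the wrist view left up to about 2° of tilt unresolved, and the orange cell is still in its pocket.

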